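# Load the bead polisher, ease its flap shut and shift it through the gate into run

## Task

Load the bead polisher: set the steel canister with the tall grip upright in the machine's open bay, then ease the spring flap down until it is fully shut, gently, without letting it slam. Only then take the ball-topped gate lever from the slot nearest the robot through the zigzag gate, bend by bend, and leave it at the far end of the slot, with hands off. Do not disturb the jars and the notebook.

Things in the scene. Friction and masses are not known exactly. Their poses are not given: they have to be found in the camera images.
- polisher: Bench polisher, a fixed grey cabinet 360 mm wide (y), about 120 mm deep and 105 mm tall, with a lower 55 mm housing and a motor (110 mm high) behind it. Origin: centre of the width on the table, its underside. Its x axis points from its front (robot side) to its rear, y to the left seen from the robot, z up. The open bay is in the left half (+y), the lever console in the right half. It stands at varying places and is turned up to 0.2 rad.
- bay_floor (a point): Centre of the bay's floor, 8 mm above the table. The bay is inside 94 mm (polisher x) by 150 mm (polisher y) and its rim is 97 mm above this floor. Axes as the polisher.
- canister: Closed steel canister, round, 60 mm diameter and 50 mm tall, with a round upright grip 24 mm in diameter and 40 mm tall on top (90 mm overall), 0.25 to 0.49 kg. Origin: centre of the underside, z up. It stands on the table to the right of the polisher; it and the bead jar swap places.
- canister_grip (a point): Point on the axis of the canister's grip, 75 mm above its underside, 15 mm below the grip's top and 25 mm above the lid.
- flap (a joint): Flap angle in rad: 0 shut flat on the bay, 1.92 fully open, leaning back past upright against its stop, where it starts and stays by itself. Moved forward to less than about 1.75 it is pulled shut by its spring and weight (at most about 0.4 N m, under 3 N at the bar) and slams from there if let go. Nearly no friction. Once shut it stays shut.
- flap_hinge (a point): Point on the flap's hinge axis, halfway along it, on the bay's rear rim, 109 mm above the table; 55 mm rearward and 175 mm left of lever_pivot in the polisher's axes. The hinge axis is the polisher's y axis; axes as the polisher.
- flap_bar (a point): Middle of the flap's grip bar, a round bar 10 mm thick and 100 mm long parallel to the hinge, 144 mm from the hinge axis in the plane of the flap (4 mm sheet, 172 mm wide, 103 mm long), 41 mm from its edge to the bar's axis. Shut, it stands out ahead of the bay's front wall, 37 mm from the wall to the bar's axis, level with the rim. With the flap at angle a the bar is 144*cos(a) mm before and 144*sin(a) mm above the hinge. Bar can turn between finger pads as the flap swings.
- lever_knob (a point): Centre of the black ball (34 mm diameter) on the gate lever; the lever is a 10 mm round stem, 150 mm from its pivot to the ball's centre. The ball is about 60 to 70 mm above the gate plate.
- lever_pivot (a point): Point about which the lever tilts both ways, in the console, 80 mm below the top of the gate plate (8 mm thick; its mid-thickness is 76 mm above the pivot). Axes as the polisher.
- lever_fore (a joint): Lever tilt in rad towards the polisher's rear (+x of the polisher); 0 is upright, negative leans to the front (robot side). Near end of the gate about -0.30, middle 0, far end about +0.30. The lever moves with about 1 N at the ball and stays where it is left.
- lever_side (a joint): Lever tilt in rad towards the polisher's left (+y); 0 is upright. Right side of the gate about -0.18, left side about +0.18. The ball lies, from the pivot, at x = 150*cos(side)*sin(fore), y = 150*sin(side), z = 150*cos(side)*cos(fore) mm in the polisher's axes.
- gate_A (a point): Centre line of the slot at its near right end, on the top of the gate plate (105 mm above the table), 24 mm in front of and 14 mm to the right of the pivot. The slot is 15 mm wide. The five gate points follow the zigzag A-B-C-D-E in order; the lever starts somewhere between A and just short of halfway to B. The stem crosses the plate at these points.
- gate_B (a point): Near left bend, 28 mm left of A.
- gate_C (a point): Middle left bend, 24 mm rearward of B.
- gate_D (a point): Middle right bend, 28 mm right of C.
- gate_E (a point): Far right end, 24 mm rearward of D: where the lever must be left (run).
- bead_jar: Bystander: closed glass jar, 66 mm diameter, 85 mm tall, on the table right of the polisher. Origin: centre of its underside.
- small_jar: Bystander: closed glass jar, 56 mm diameter, 70 mm tall, on the table in front left. Origin: centre of its underside.
- notebook: Bystander: notebook lying flat, 150 x 110 x 14 mm, left of the polisher. Origin: centre of its underside.
Not all that is in view belongs to the job. Leave any orange look-alike of the canister alone.

How it is judged (in metres and radians):
On the way, in this order (a step that is already met when the one before it is completed fails the run):
1. the canister stands upright on the bay's floor (z of canister in the frame of bay_floor between -0.006 and 0.006 m and horizontal distance between canister and bay_floor below 0.06 m and angle between canister's own z axis and vertical below 0.15 rad), for 0.2 s.
2. the flap is fully shut (value of joint flap below 0.05 rad), for 0.2 s.
3. the lever passes the near left bend (value of joint lever_side above 0.11 rad and value of joint lever_fore below -0.15 rad).
4. the lever passes the middle right bend (value of joint lever_side below -0.11 rad and value of joint lever_fore between -0.12 and 0.15 rad).
At the end, for the whole second after the job is handed in: The lever rests at the far right end of the gate (fore above 0.24 rad, side below -0.10 rad), the flap is shut (below 0.05 rad), and the canister stands at rest and upright (within 0.15 rad) on the bay's floor (all of step 1 and value of joint lever_fore above 0.24 rad and value of joint lever_side below -0.1 rad and value of joint flap below 0.05 rad and linear speed of canister below 0.03 m/s); the robot touches nothing.
It fails at once if the flap slams: it swings shut faster than 2.5 rad/s (velocity of joint flap below -2.5 rad/s).
It fails at once if the canister is dropped into the bay (faster than 0.6 m/s inside it) (horizontal distance between canister and bay_floor below 0.06 m and height (world z) of canister below 0.09 m and linear speed of canister above 0.6 m/s).
It fails at once if a bystander is shifted more than 30 mm or knocked over (distance of any of bead_jar, small_jar, notebook from where it was at the start of the episode above 0.03 m or angle between any of bead_jar, small_jar's own z axis and vertical above 0.5 rad).
It also fails if it takes over 70 s, if anything falls off the work surface, if the arm or the gripper's body presses on something with over 40 N, if the wrist force passes 120 N, or if a joint passes its speed limit or range.

## Robot

A 6-joint arm with a two-finger parallel gripper is mounted at the origin on the work surface. World frame = base frame: x ahead of the robot, y to its left, z up, the work surface at z = 0. Lengths are in mm, angles in rad, forces in N, time in s.
With the tool pointing down it reaches from about 275 to 750 mm from the base axis. Payload 10.2 kg.
Tool frame: the origin (TCP) lies at the very end of the fingers, on their centre line; the grasp point (between the pads) lies 19 mm behind it (ctrl.pinch_z is the distance from the TCP to the grasp point, in mm); y points along the fingers, z is the direction in which the jaws open and shut, and the axes are right-handed (so a half turn about y gives the same grasp; the last joint's range is limited). The gripper opens to 85 mm and grips with 20 to 120 N. Pads are 22 mm wide; open, the fingers measure 114 mm over their backs; the gripper's body (76 mm by 85 mm) begins 54 mm behind the grasp point. The pads swing forward as they close: fully open they stand 13 mm farther back than shut.
Start: joints at [-1.326, 0.313, 1.498, -0, 1.331, -0.223], TCP at [236.724, -468.607, 231.294] pointing down, gripper open.
Joint ranges: [-2.94, 2.94], [-0.97, 2.17], [0.19, 2.56], [-1.23, 4.37], [0.02, 3.11], [-2.88, 2.88]. Speed limits (rad/s): [2.39, 2.39, 3.01, 3.14, 3.14, 3.14].

## Interface

Orientations are given as a unit quaternion [w, x, y, z].
In Python, from rig import sense, eyes, ctrl gives the robot as it stands. The module is installed in compiled form; this text tells all that it offers.
- The arm moves only by the shell command python3 -m handwheel 'ROWS' [FORCE]. ROWS is JSON, a list of rows, each an object of numbers: "grip": the finger opening in mm, from 0 to 85.4; "tx", "ty", "tz": the shift along the tool's x, y, z in mm; "wx", "wy", "wz": the turn, a rotation vector about the tool's x, y, z in rad. In form: [{"grip": .., "tx": .., "ty": .., "tz": .., "wx": .., "wy": .., "wz": ..}, ...]. A call has 1 to 10 rows; each row shifts and turns the commanded pose from where the row before left it, along the tool's axes as they then stand; what a row does not reach is not made up. A row lasts 1/12 s, in which the tool goes at most 41.7 mm and 7.16 degrees, less where a joint would pass 70% of its speed; a pose out of reach is approached as far as the arm can. A call is refused whole if a number of a shift passes 41.7 or a number of a turn 0.125, either way. A call with a gripper value outside its range is refused whole. The fingers move at their own pace and stop on an object; FORCE is the grip in N (left out, the last holds). Time passes only in rows, so rows that do not move let the fingers close. It gives the time, the measured TCP pose, the force and the opening at its end, in the units of the state.
- sense(): the state, without advancing time (a new reading comes with each control period).
- eyes.capture(name): name is "scene" or "top"; returns a dict with "pixels" (420x560x3 uint8, red, green, blue), "mtx" (3x3 intrinsics, pixels), "dist" ([k1, k2, p1, p2, k3] as OpenCV has them; the pictures are not rectified), "R" (3x3) and "t" (3): a world point X has camera coordinates R X + t. Camera axes: x right, y down, z forward; pixel columns grow to the right and rows downward; lengths in mm; the calibration is good to about 2 mm. A picture is of the moment at which its call begins. There is no depth.
- ctrl.finish_job(): hands the job in, once; it reports no verdict.
The state is a dict: "time_s": time; "joints": joint angles; "dq": joint speeds; "tau": joint torques, N m; "eef_pos": TCP position; "ee_rot": TCP orientation; "force": force on the tool from outside, world axes, zero at the start; "wrist_torque": the same for the moment, N m; "grip_width": opening from 0.0 (shut) to 1.0 (fully open).
Only numpy, scipy, OpenCV 4.12 (cv2) and the standard library are available. Lean on these libraries where they do the work, as an engineer would, in place of code of your own. Each camera call takes 0.05 s, during which the arm holds its last target.

## Working session

There is one attempt and no reset: what is moved stays moved. The work goes in short steps, Python scripts to look and compute and a shell command to move; the robot and the scene stay as the last step left them, time stands still between calls to the robot, and variables do not carry over. Pictures are saved under pics/ and viewed, and the job is handed in when it is done.

```bash
mkdir -p pics; ls; cat > h.py <<'E'
import numpy as np, cv2
from rig import sense, eyes, ctrl
from scipy.spatial.transform import Rotation as Rn
def cap(n,save):
    c=eyes.capture(n); cv2.imwrite('pics/'+save+'.png',c['pixels'][:,:,::-1]); np.savez('pics/'+save+'.npz',**{k:np.array(v) for k,v in c.items()}); return c
def ray(c,uv):
    p=cv2.undistortPoints(np.array([[uv]],float),np.array(c['mtx']),np.array(c['dist']))[0,0]
    R=np.array(c['R']);t=np.array(c['t']); return -R.T@t, R.T@np.array([p[0],p[1],1.])
def onz(c,uv,z):
    o,d=ray(c,uv); return o+d*(z-o[2])/d[2]
def tri(c1,u1,c2,u2):
    o1,d1=ray(c1,u1);o2,d2=ray(c2,u2)
    d1=d1/np.linalg.norm(d1);d2=d2/np.linalg.norm(d2)
    s=np.linalg.lstsq(np.c_[d1,-d2],o2-o1,rcond=None)[0]
    a=o1+s[0]*d1;b=o2+s[1]*d2; return (a+b)/2,np.linalg.norm(a-b)
def proj(c,X):
    return cv2.projectPoints(np.array(X,float).reshape(-1,3),cv2.Rodrigues(np.array(c['R']))[0],np.array(c['t'],float),np.array(c['mtx']),np.array(c['dist']))[0][:,0]
def load(n): return dict(np.load('pics/'+n+'.npz'))
E
python3 - <<'E'
from h import *
a=cap('scene','s0');b=cap('top','t0')
for c in(a,b): print(-np.array(c['R']).T@np.array(c['t']), np.array(c['R'])[2])
s=sense();print(s); R=Rn.from_quat(s['ee_rot'],scalar_first=True).as_matrix();print(R)
E
```

```text
pics
[1353.84924968  204.9764081   909.41718386] [-0.74380618 -0.12140138 -0.65727778]
[ 355.23537891   83.24651173 1482.07490928] [ 0.054612   -0.0075716  -0.99847894]
{'time_s': 0.1, 'joints': array([-1.32638566e+00,  3.13443452e-01,  1.49839251e+00,  3.46397922e-05,
        1.33098184e+00, -2.23375627e-01]), 'dq': array([-0.0004489 , -0.00049804, -0.00147593, -0.00096038,  0.00079743,
        0.0006518 ]), 'tau': array([ 2.36264852e-03, -4.12897289e+01, -2.60143626e+01, -1.91439340e-04,
        3.01494809e-03,  1.13996543e-05]), 'eef_pos': array([ 236.67893155, -468.36158733,  230.75519811]), 'ee_rot': array([ 0.16388807, -0.1638734 ,  0.68828711, -0.68742059]), 'force': array([-0.420883  , -0.05583021,  0.17788912]), 'wrist_torque': array([0.07396002, 0.02464664, 0.00768269]), 'grip_width': 1.0057526488640764}
[[-8.92572419e-01 -2.63818451e-04  4.50903989e-01]
 [-4.50903964e-01  1.19687917e-03 -8.92571668e-01]
 [-3.04200717e-04 -9.99999249e-01 -1.18725812e-03]]
```

View pics/s0.png

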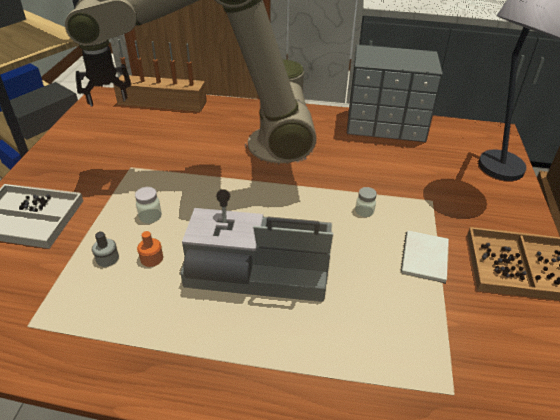

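View pics/t0.png

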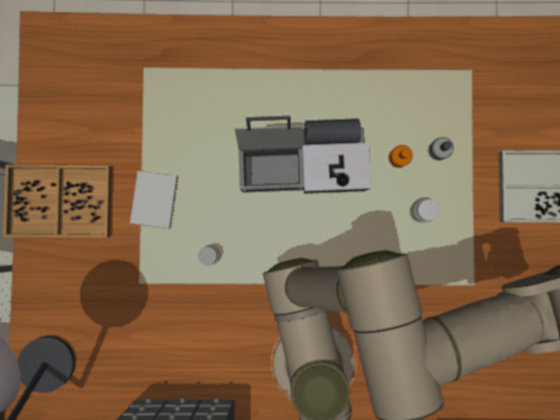

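The scene view shows the steel canister at about (104,250), the orange look-alike at (150,252), and the polisher at (185–330, 190–295). In the top view the canister is at (442,148), the orange one at (401,156), the bead jar at (425,210), and the bay around (272,170). I'll zoom in for exact pixels.

```bash
python3 - <<'E'
from h import *
a=cv2.imread('pics/s0.png');b=cv2.imread('pics/t0.png')
cv2.imwrite('pics/s0z.png',cv2.resize(a[180:310,170:345],None,fx=4.5,fy=4.5,interpolation=cv2.INTER_CUBIC))
cv2.imwrite('pics/t0z.png',cv2.resize(b[105:205,225:380],None,fx=5,fy=5,interpolation=cv2.INTER_CUBIC))
cv2.imwrite('pics/c0z.png',np.vstack([cv2.resize(a[180:275,80:180],(600,570),interpolation=cv2.INTER_CUBIC)]))
cv2.imwrite('pics/c1z.png',cv2.resize(b[130:225,380:480],(600,570),interpolation=cv2.INTER_CUBIC))
E
```

```text
(no output)
```

View pics/s0z.png

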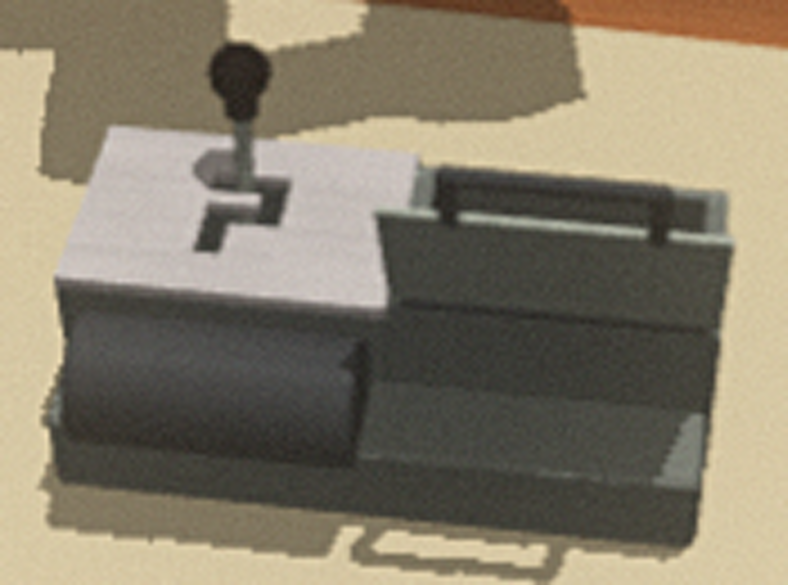

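View pics/t0z.png

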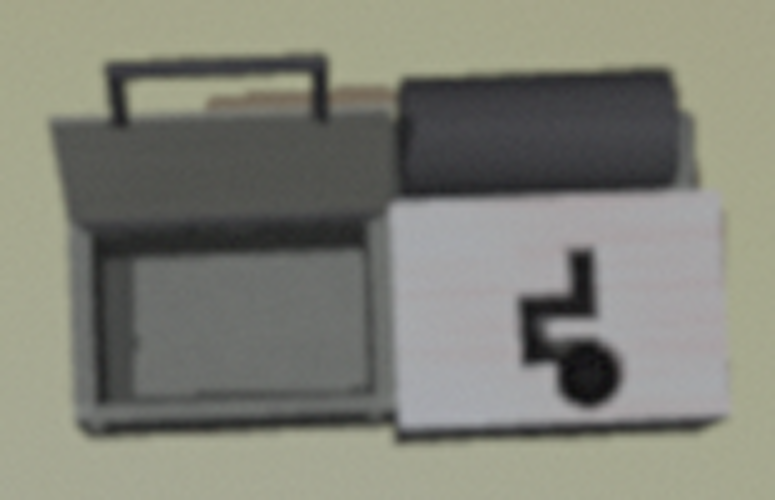

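View pics/c0z.png

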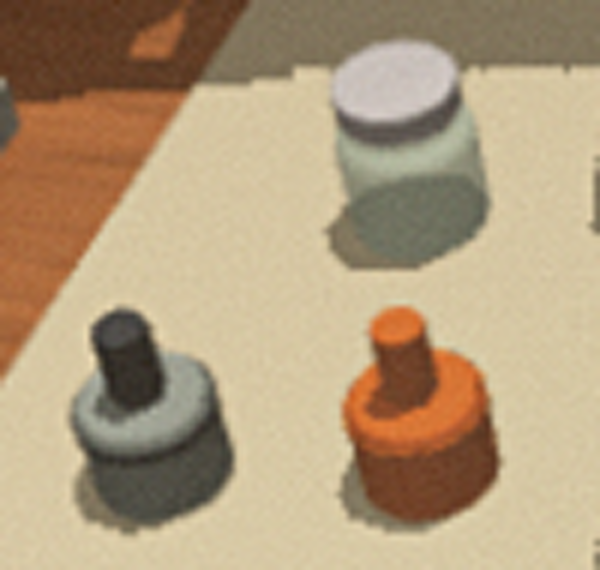

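View pics/c1z.png

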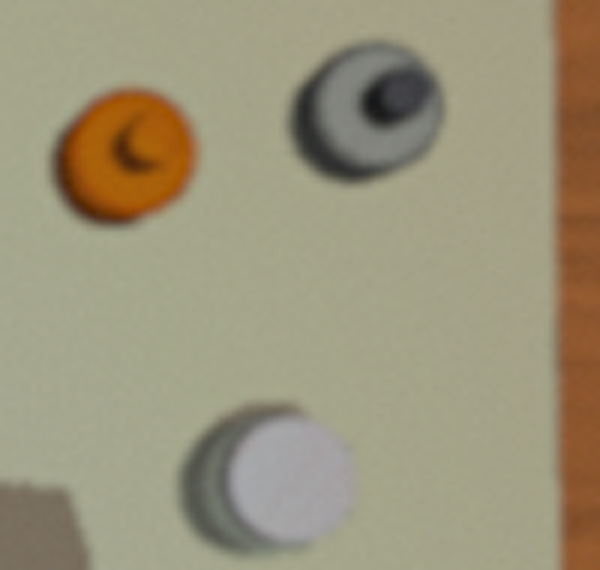

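```bash
python3 - <<'E'
from h import *
np.set_printoptions(precision=1,suppress=True)
a=load('s0');b=load('t0')
S=lambda u,v:(170+u/4.5-.4,180+v/4.5-.4)
T=lambda u,v:(225+u/5-.4,105+v/5-.4)
C0=lambda u,v:(80+u/6-.4,180+v/6-.4)
C1=lambda u,v:(380+u/6-.4,130+v/6-.4)
print('can grip top tri',tri(a,C0(123,328),b,C1(408,91)), onz(a,C0(123,328),90),onz(b,C1(408,91),90))
print('can lid',onz(b,C1(375,105),50), onz(a,C0(145,400),50))
print('orange lid',onz(b,C1(133,148),50),'top',onz(a,C0(398,325),90))
print('bead',onz(b,C1(292,480),85),onz(a,C0(395,82),85))
print('plate top view')
for p in [(388,200),(723,192),(730,417),(395,430)]: print(onz(b,T(*p),105))
print('plate scene')
for p in [(110,127),(418,155),(388,310),(57,280)]: print(onz(a,S(*p),105))
print('gate top E D C B')
for p in [(582,250),(582,305),(530,305),(530,360)]: print(onz(b,T(*p),100))
print('ball',tri(a,S(240,70),b,T(590,374)))
print('bar L,R',tri(a,S(668,190),b,T(112,70)),tri(a,S(443,176),b,T(325,60)))
print('rim outer corners bay top view')
for p in [(78,415),(395,408),(72,222),(388,210)]: print(onz(b,T(*p),105))
print('small jar',onz(b,(209,256),70),'nb',[onz(b,p,14)[:2] for p in[(137,171),(176,174),(170,227),(131,222)]])
E
```

```text
can grip top tri (array([ 605.1, -357.3,   88.2]), np.float64(2.2951234353857117)) [ 606.8 -354.8   90. ] [ 605.2 -357.9   90. ]
can lid [ 605.8 -355.3   50. ] [ 609.1 -354.    50. ]
orange lid [ 585.1 -243.1   50. ] top [ 584.8 -242.4   90. ]
bead [ 428.9 -305.9   85. ] [ 430.6 -304.4   85. ]
plate top view
[600.8  37.1 105. ]
[ 606.3 -143.2  105. ]
[ 484.8 -146.8  105. ]
[476.6  32.7 105. ]
plate scene
[ 487.1 -146.7  105. ]
[480.3  30.4 105. ]
[600.7  37.3 105. ]
[ 609.6 -138.7  105. ]
gate top E D C B
[575.2 -68.  100. ]
[545.4 -68.  100. ]
[545.2 -40.  100. ]
[515.4 -40.  100. ]
ball (array([500.1, -63.6, 169.9]), np.float64(1.816196575747792))
bar L,R (array([637.7, 176.5, 246.3]), np.float64(1.6815163956439196)) (array([643.9,  73.6, 244.4]), np.float64(1.9820565652427409))
rim outer corners bay top view
[483.5 202.5 105. ]
[488.5  32.8 105. ]
[587.5 206.9 105. ]
[595.4  37.1 105. ]
small jar [299.3 288.1  70. ] nb [array([537. , 503.6]), array([529.5, 393.4]), array([378.4, 407.6]), array([392. , 517.2])]
```

```bash
python3 -m handwheel '[{"tx":-38,"tz":6.6,"grip":85},{"tx":-38,"tz":6.6},{"tx":-38,"tz":6.6},{"tx":-38,"tz":6.6},{"tx":-38,"tz":6.6},{"tx":-38,"tz":6.6},{"tx":-38,"tz":6.6},{"tx":-38,"tz":6.6},{"tx":-38,"tz":6.6},{"tx":-38,"tz":6.6}]' 40
python3 -m handwheel '[{"ty":20},{"ty":20},{"ty":20}]'
```

```text
invalid input
invalid input
```

```bash
python3 -m handwheel '[{"grip":85,"tx":-38,"ty":0,"tz":6.6,"wx":0,"wy":0,"wz":0},{"grip":85,"tx":-38,"ty":0,"tz":6.6,"wx":0,"wy":0,"wz":0},{"grip":85,"tx":-38,"ty":0,"tz":6.6,"wx":0,"wy":0,"wz":0},{"grip":85,"tx":-38,"ty":0,"tz":6.6,"wx":0,"wy":0,"wz":0},{"grip":85,"tx":-38,"ty":0,"tz":6.6,"wx":0,"wy":0,"wz":0},{"grip":85,"tx":-38,"ty":0,"tz":6.6,"wx":0,"wy":0,"wz":0},{"grip":85,"tx":-38,"ty":0,"tz":6.6,"wx":0,"wy":0,"wz":0},{"grip":85,"tx":-38,"ty":0,"tz":6.6,"wx":0,"wy":0,"wz":0},{"grip":85,"tx":-38,"ty":0,"tz":6.6,"wx":0,"wy":0,"wz":0},{"grip":85,"tx":-38,"ty":0,"tz":6.6,"wx":0,"wy":0,"wz":0}]' 40
python3 -m handwheel '[{"grip":85,"tx":0,"ty":20,"tz":0,"wx":0,"wy":0,"wz":0},{"grip":85,"tx":0,"ty":0,"tz":0,"wx":0,"wy":0,"wz":0},{"grip":85,"tx":0,"ty":0,"tz":0,"wx":0,"wy":0,"wz":0}]'
```

```text
time_s: 0.93
eef_pos: [607.2, -355.1, 230.9]
ee_rot: [0.164, -0.164, 0.688, -0.688]
force: [0.1, -1.6, 0.3]
grip_width: 0.996
time_s: 1.18
eef_pos: [604.9, -355.9, 209.6]
ee_rot: [0.163, -0.165, 0.689, -0.687]
force: [-1.9, -0.7, -0.2]
grip_width: 0.994
```

```bash
python3 -m handwheel '[{"grip":85,"tx":0,"ty":25,"tz":0,"wx":0,"wy":0,"wz":0},{"grip":85,"tx":0,"ty":25,"tz":0,"wx":0,"wy":0,"wz":0},{"grip":85,"tx":0,"ty":25,"tz":0,"wx":0,"wy":0,"wz":0},{"grip":85,"tx":0,"ty":25,"tz":0,"wx":0,"wy":0,"wz":0},{"grip":85,"tx":0,"ty":20,"tz":0,"wx":0,"wy":0,"wz":0},{"grip":85,"tx":0,"ty":18,"tz":0,"wx":0,"wy":0,"wz":0},{"grip":85,"tx":0,"ty":14,"tz":0,"wx":0,"wy":0,"wz":0},{"grip":85,"tx":0,"ty":0,"tz":0,"wx":0,"wy":0,"wz":0}]' 40
python3 - <<'E'
from h import *
c=cap('scene','s1'); cv2.imwrite('pics/s1z.png',cv2.resize(c['pixels'][130:280,50:220,::-1],None,fx=4,fy=4,interpolation=cv2.INTER_CUBIC))
E
```

```text
time_s: 1.85
eef_pos: [603.5, -356.3, 57.2]
ee_rot: [0.162, -0.164, 0.689, -0.687]
force: [-0.6, 0.1, 0.1]
grip_width: 0.992
```

View pics/s1z.png

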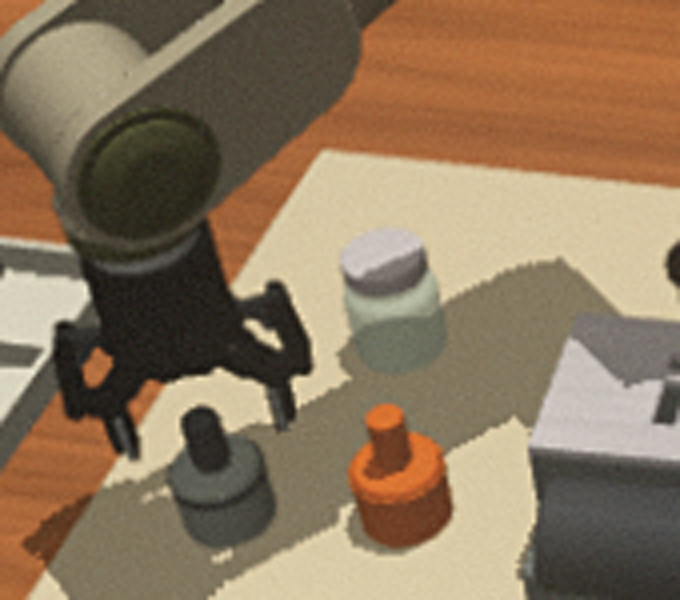

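The open fingers straddle the steel canister's grip, which is at zoom (205,440); the orange one, at (385,440), is clear. I'll close.

```bash
python3 -m handwheel '[{"grip":10,"tx":0,"ty":0,"tz":0,"wx":0,"wy":0,"wz":0},{"grip":10,"tx":0,"ty":0,"tz":0,"wx":0,"wy":0,"wz":0},{"grip":10,"tx":0,"ty":0,"tz":0,"wx":0,"wy":0,"wz":0},{"grip":10,"tx":0,"ty":0,"tz":0,"wx":0,"wy":0,"wz":0},{"grip":10,"tx":0,"ty":0,"tz":0,"wx":0,"wy":0,"wz":0},{"grip":10,"tx":0,"ty":0,"tz":0,"wx":0,"wy":0,"wz":0},{"grip":10,"tx":0,"ty":0,"tz":0,"wx":0,"wy":0,"wz":0},{"grip":10,"tx":0,"ty":0,"tz":0,"wx":0,"wy":0,"wz":0}]' 60
python3 -m handwheel '[{"grip":10,"tx":0,"ty":-5,"tz":0,"wx":0,"wy":0,"wz":0},{"grip":10,"tx":0,"ty":-10,"tz":0,"wx":0,"wy":0,"wz":0},{"grip":10,"tx":0,"ty":-15,"tz":0,"wx":0,"wy":0,"wz":0},{"grip":10,"tx":0,"ty":0,"tz":0,"wx":0,"wy":0,"wz":0}]' 60
```

```text
time_s: 2.57
eef_pos: [605.9, -356.4, 59.9]
ee_rot: [-0.164, 0.164, -0.687, 0.688]
force: [0.0, -1.0, 4.3]
grip_width: 0.263
time_s: 2.9
eef_pos: [606.5, -356.7, 92.3]
ee_rot: [-0.165, 0.163, -0.687, 0.689]
force: [0.5, -0.6, -2.6]
grip_width: 0.264
```

```bash
python3 -m handwheel '[{"grip":10,"tx":0,"ty":-22,"tz":0,"wx":0,"wy":0,"wz":0},{"grip":10,"tx":0,"ty":-25,"tz":0,"wx":0,"wy":0,"wz":0},{"grip":10,"tx":0,"ty":-25,"tz":0,"wx":0,"wy":0,"wz":0},{"grip":10,"tx":0,"ty":-25,"tz":0,"wx":0,"wy":0,"wz":0},{"grip":10,"tx":0,"ty":-25,"tz":0,"wx":0,"wy":0,"wz":0},{"grip":10,"tx":0,"ty":-25,"tz":0,"wx":0,"wy":0,"wz":0},{"grip":10,"tx":0,"ty":-25,"tz":0,"wx":0,"wy":0,"wz":0},{"grip":10,"tx":0,"ty":-25,"tz":0,"wx":0,"wy":0,"wz":0},{"grip":10,"tx":0,"ty":0,"tz":0,"wx":0,"wy":0,"wz":0}]' 60
python3 -m handwheel '[{"grip":10,"tx":0,"ty":0,"tz":0,"wx":0,"wy":0.105,"wz":0},{"grip":10,"tx":0,"ty":0,"tz":0,"wx":0,"wy":0.105,"wz":0},{"grip":10,"tx":0,"ty":0,"tz":0,"wx":0,"wy":0.105,"wz":0},{"grip":10,"tx":0,"ty":0,"tz":0,"wx":0,"wy":0.105,"wz":0},{"grip":10,"tx":0,"ty":0,"tz":0,"wx":0,"wy":0,"wz":0}]' 60
python3 - <<'E'
from h import *
s=sense();print(Rn.from_quat(s['ee_rot'],scalar_first=True).as_matrix().round(3),s['joints'])
E
```

```text
time_s: 3.65
eef_pos: [606.4, -356.6, 291.4]
ee_rot: [-0.166, 0.162, -0.686, 0.69]
force: [-0.1, -0.5, -3.1]
grip_width: 0.265
time_s: 4.07
eef_pos: [605.5, -356.0, 284.0]
ee_rot: [0.015, -0.016, 0.708, -0.706]
force: [-0.7, -0.1, -2.9]
grip_width: 0.267
[[-0.999 -0.002  0.044]
 [-0.044  0.002 -0.999]
 [ 0.002 -1.    -0.002]] [-6.97863066e-01  7.34647875e-01  7.07620576e-01  4.41426472e-05
  1.70227409e+00  8.28784003e-01]
```

```bash
python3 -m handwheel '[{"grip":10,"tx":16,"ty":0,"tz":-15,"wx":0,"wy":0,"wz":0},{"grip":10,"tx":16,"ty":0,"tz":-30,"wx":0,"wy":0,"wz":0},{"grip":10,"tx":15.5,"ty":0,"tz":-35,"wx":0,"wy":0,"wz":0},{"grip":10,"tx":0,"ty":0,"tz":-38,"wx":0,"wy":0,"wz":0},{"grip":10,"tx":0,"ty":0,"tz":-38,"wx":0,"wy":0,"wz":0},{"grip":10,"tx":0,"ty":0,"tz":-38,"wx":0,"wy":0,"wz":0},{"grip":10,"tx":0,"ty":0,"tz":-38,"wx":0,"wy":0,"wz":0},{"grip":10,"tx":0,"ty":0,"tz":-38,"wx":0,"wy":0,"wz":0},{"grip":10,"tx":0,"ty":0,"tz":-38,"wx":0,"wy":0,"wz":0},{"grip":10,"tx":0,"ty":0,"tz":-38,"wx":0,"wy":0,"wz":0}]' 60
python3 -m handwheel '[{"grip":10,"tx":0,"ty":0,"tz":-38,"wx":0,"wy":0,"wz":0},{"grip":10,"tx":0,"ty":0,"tz":-38,"wx":0,"wy":0,"wz":0},{"grip":10,"tx":0,"ty":0,"tz":-30,"wx":0,"wy":0,"wz":0},{"grip":10,"tx":0,"ty":0,"tz":-16,"wx":0,"wy":0,"wz":0},{"grip":10,"tx":0,"ty":0,"tz":-10,"wx":0,"wy":0,"wz":0},{"grip":10,"tx":0,"ty":0,"tz":0,"wx":0,"wy":0,"wz":0},{"grip":10,"tx":0,"ty":0,"tz":0,"wx":0,"wy":0,"wz":0}]' 60
python3 - <<'E'
from h import *
c=cap('scene','s2'); cv2.imwrite('pics/s2z.png',cv2.resize(c['pixels'][130:310,150:370,::-1],None,fx=3.3,fy=3.3,interpolation=cv2.INTER_CUBIC))
for i in range(3):
  s=sense();print(s['eef_pos'],s['joints'].round(4))
E
```

```text
time_s: 4.9
eef_pos: [540.8, -10.9, 285.2]
ee_rot: [0.018, -0.019, 0.707, -0.707]
force: [0.9, -0.5, -4.8]
grip_width: 0.257
time_s: 5.48
eef_pos: [535.3, 118.5, 285.7]
ee_rot: [-0.017, 0.018, -0.707, 0.707]
force: [0.3, -0.9, -3.2]
grip_width: 0.261
[535.43238357 117.99656579 285.81843701] [ 3.4000e-03  3.3350e-01  1.3282e+00 -5.0000e-04  1.4806e+00  1.5262e+00]
[535.43238357 117.99656579 285.81843701] [ 3.4000e-03  3.3350e-01  1.3282e+00 -5.0000e-04  1.4806e+00  1.5262e+00]
[535.43238357 117.99656579 285.81843701] [ 3.4000e-03  3.3350e-01  1.3282e+00 -5.0000e-04  1.4806e+00  1.5262e+00]
```

View pics/s2z.png

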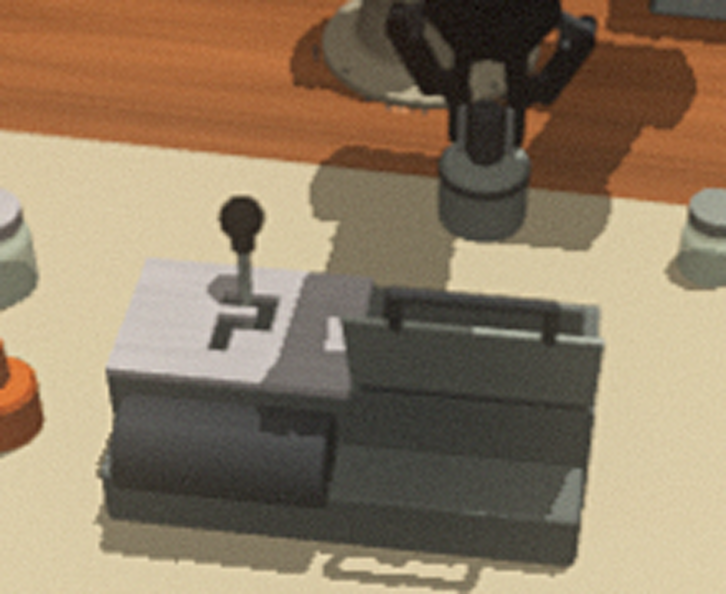

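```bash
python3 -m handwheel '[{"grip":10,"tx":-1,"ty":20,"tz":-1,"wx":0,"wy":0,"wz":0},{"grip":10,"tx":0,"ty":25,"tz":0,"wx":0,"wy":0,"wz":0},{"grip":10,"tx":0,"ty":25,"tz":0,"wx":0,"wy":0,"wz":0},{"grip":10,"tx":0,"ty":25,"tz":0,"wx":0,"wy":0,"wz":0},{"grip":10,"tx":0,"ty":20,"tz":0,"wx":0,"wy":0,"wz":0},{"grip":10,"tx":0,"ty":20,"tz":0,"wx":0,"wy":0,"wz":0},{"grip":10,"tx":0,"ty":20,"tz":0,"wx":0,"wy":0,"wz":0},{"grip":10,"tx":0,"ty":20,"tz":0,"wx":0,"wy":0,"wz":0},{"grip":10,"tx":0,"ty":15,"tz":0,"wx":0,"wy":0,"wz":0},{"grip":10,"tx":0,"ty":0,"tz":0,"wx":0,"wy":0,"wz":0}]' 60
python3 - <<'E'
from h import *
c=cap('scene','s3'); cv2.imwrite('pics/s3z.png',cv2.resize(c['pixels'][130:310,150:370,::-1],None,fx=3.3,fy=3.3,interpolation=cv2.INTER_CUBIC))
E
python3 -m handwheel '[{"grip":10,"tx":0,"ty":8,"tz":0,"wx":0,"wy":0,"wz":0},{"grip":10,"tx":0,"ty":8,"tz":0,"wx":0,"wy":0,"wz":0},{"grip":10,"tx":0,"ty":6,"tz":0,"wx":0,"wy":0,"wz":0},{"grip":10,"tx":0,"ty":0,"tz":0,"wx":0,"wy":0,"wz":0},{"grip":10,"tx":0,"ty":0,"tz":0,"wx":0,"wy":0,"wz":0}]' 60
```

```text
time_s: 6.37
eef_pos: [534.9, 118.6, 93.3]
ee_rot: [-0.014, 0.018, -0.707, 0.707]
force: [0.2, 0.8, -3.9]
grip_width: 0.263
time_s: 6.83
eef_pos: [536.3, 120.1, 74.2]
ee_rot: [0.017, -0.017, 0.707, -0.707]
force: [0.1, 0.9, -3.9]
grip_width: 0.257
```

View pics/s3z.png

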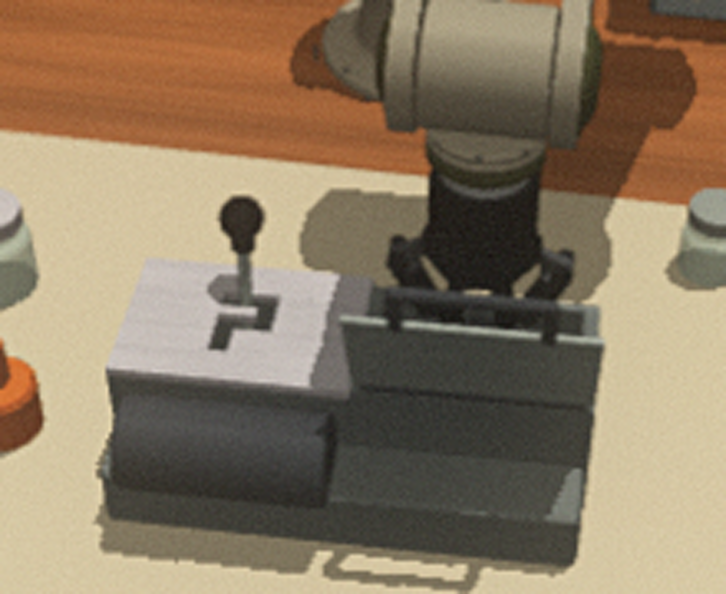

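The gripper is in front of the open flap and inside the bay, with nothing touching. I'll feel for the floor.

```bash
python3 -m handwheel '[{"grip":10,"tx":0,"ty":2,"tz":0,"wx":0,"wy":0,"wz":0},{"grip":10,"tx":0,"ty":2,"tz":0,"wx":0,"wy":0,"wz":0},{"grip":10,"tx":0,"ty":0,"tz":0,"wx":0,"wy":0,"wz":0}]' 60
python3 -m handwheel '[{"grip":10,"tx":0,"ty":2,"tz":0,"wx":0,"wy":0,"wz":0},{"grip":10,"tx":0,"ty":0,"tz":0,"wx":0,"wy":0,"wz":0},{"grip":10,"tx":0,"ty":0,"tz":0,"wx":0,"wy":0,"wz":0}]' 60
```

```text
time_s: 7.08
eef_pos: [536.3, 120.1, 70.1]
ee_rot: [-0.017, 0.017, -0.707, 0.707]
force: [0.8, 0.3, -4.5]
grip_width: 0.259
time_s: 7.33
eef_pos: [536.3, 120.1, 68.2]
ee_rot: [0.017, -0.017, 0.707, -0.707]
force: [-0.2, 0.5, -3.6]
grip_width: 0.262
```

```bash
python3 -m handwheel '[{"grip":10,"tx":0,"ty":2,"tz":0,"wx":0,"wy":0,"wz":0},{"grip":10,"tx":0,"ty":0,"tz":0,"wx":0,"wy":0,"wz":0},{"grip":10,"tx":0,"ty":0,"tz":0,"wx":0,"wy":0,"wz":0}]' 60
python3 -m handwheel '[{"grip":10,"tx":0,"ty":1,"tz":0,"wx":0,"wy":0,"wz":0},{"grip":10,"tx":0,"ty":0,"tz":0,"wx":0,"wy":0,"wz":0},{"grip":10,"tx":0,"ty":0,"tz":0,"wx":0,"wy":0,"wz":0}]' 60
```

```text
time_s: 7.58
eef_pos: [536.8, 119.9, 67.9]
ee_rot: [-0.018, 0.016, -0.707, 0.707]
force: [-4.4, -1.5, 10.2]
grip_width: 0.261
time_s: 7.83
eef_pos: [537.0, 119.9, 67.8]
ee_rot: [-0.018, 0.016, -0.707, 0.707]
force: [-7.4, -2.2, 19.4]
grip_width: 0.262
```

Contact with the floor. I'll release and withdraw upward.

```bash
python3 -m handwheel '[{"grip":10,"tx":0,"ty":-1.5,"tz":0,"wx":0,"wy":0,"wz":0},{"grip":60,"tx":0,"ty":0,"tz":0,"wx":0,"wy":0,"wz":0},{"grip":60,"tx":0,"ty":0,"tz":0,"wx":0,"wy":0,"wz":0},{"grip":60,"tx":0,"ty":0,"tz":0,"wx":0,"wy":0,"wz":0},{"grip":60,"tx":0,"ty":0,"tz":0,"wx":0,"wy":0,"wz":0},{"grip":60,"tx":0,"ty":-10,"tz":0,"wx":0,"wy":0,"wz":0},{"grip":60,"tx":0,"ty":-20,"tz":0,"wx":0,"wy":0,"wz":0},{"grip":60,"tx":0,"ty":-25,"tz":0,"wx":0,"wy":0,"wz":0},{"grip":60,"tx":0,"ty":-25,"tz":0,"wx":0,"wy":0,"wz":0},{"grip":60,"tx":0,"ty":0,"tz":0,"wx":0,"wy":0,"wz":0}]' 60
python3 - <<'E'
from h import *
c=cap('scene','s4'); d=cap('top','t4')
z=lambda c:cv2.resize(c[:,:,::-1],None,fx=3.3,fy=3.3,interpolation=cv2.INTER_CUBIC)
cv2.imwrite('pics/s4z.png',z(c['pixels'][130:310,150:370]));cv2.imwrite('pics/t4z.png',z(d['pixels'][90:240,200:400]))
E
```

```text
time_s: 8.67
eef_pos: [538.5, 120.2, 152.2]
ee_rot: [-0.02, 0.014, -0.707, 0.707]
force: [0.5, -0.2, 0.7]
grip_width: 0.702
```

View pics/s4z.png

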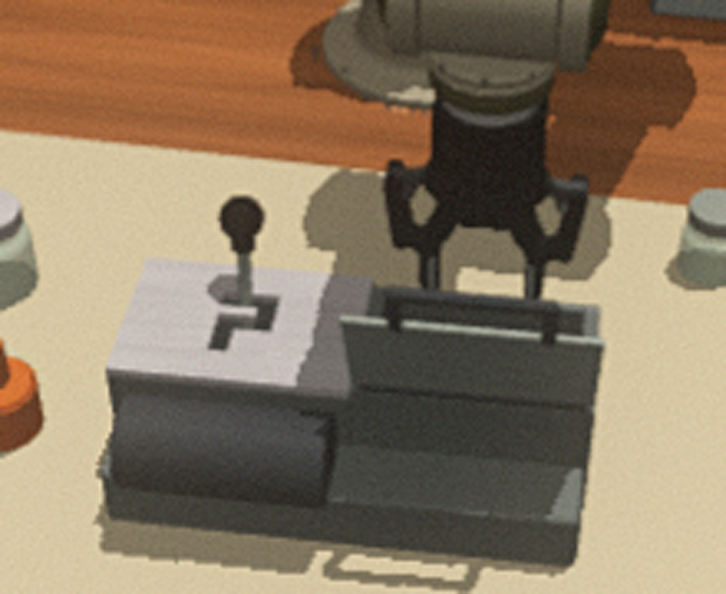

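View pics/t4z.png

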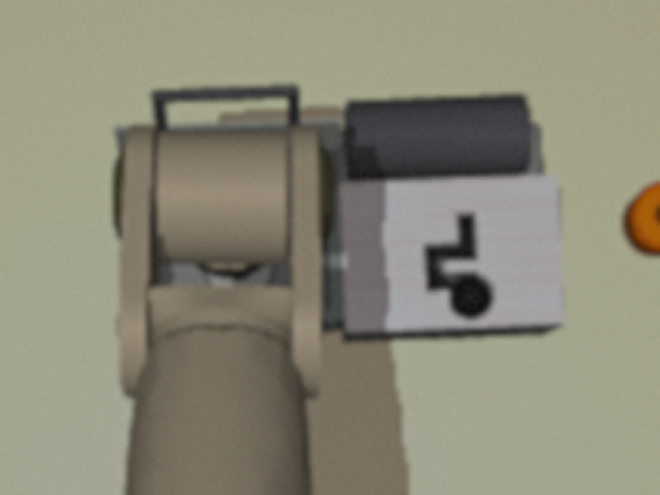

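```bash
python3 -m handwheel '[{"grip":60,"tx":0,"ty":-35,"tz":0,"wx":0,"wy":0,"wz":0},{"grip":60,"tx":0,"ty":-38,"tz":0,"wx":0,"wy":0,"wz":0},{"grip":60,"tx":0,"ty":-38,"tz":0,"wx":0,"wy":0,"wz":0},{"grip":60,"tx":0,"ty":-38,"tz":0,"wx":0,"wy":0,"wz":0},{"grip":60,"tx":0,"ty":0,"tz":0,"wx":0,"wy":-0.1208,"wz":0},{"grip":60,"tx":0,"ty":0,"tz":0,"wx":0,"wy":-0.1208,"wz":0},{"grip":60,"tx":0,"ty":0,"tz":0,"wx":0,"wy":-0.1208,"wz":0},{"grip":60,"tx":0,"ty":0,"tz":0,"wx":0,"wy":-0.1208,"wz":0},{"grip":60,"tx":0,"ty":0,"tz":0,"wx":0,"wy":-0.1208,"wz":0},{"grip":60,"tx":0,"ty":0,"tz":0,"wx":0,"wy":-0.1208,"wz":0}]' 60
python3 -m handwheel '[{"grip":60,"tx":0,"ty":0,"tz":0,"wx":0,"wy":-0.1208,"wz":0},{"grip":60,"tx":0,"ty":0,"tz":0,"wx":0,"wy":-0.1208,"wz":0},{"grip":60,"tx":0,"ty":0,"tz":0,"wx":0,"wy":-0.1208,"wz":0},{"grip":60,"tx":0,"ty":0,"tz":0,"wx":0,"wy":-0.1208,"wz":0},{"grip":60,"tx":0,"ty":0,"tz":0,"wx":0,"wy":-0.1208,"wz":0},{"grip":60,"tx":0,"ty":0,"tz":0,"wx":0,"wy":-0.1208,"wz":0},{"grip":60,"tx":0,"ty":0,"tz":0,"wx":0,"wy":-0.1208,"wz":0},{"grip":60,"tx":0,"ty":0,"tz":0,"wx":0,"wy":0,"wz":0},{"grip":60,"tx":0,"ty":0,"tz":0,"wx":0,"wy":0,"wz":0}]' 60
python3 - <<'E'
from h import *
s=sense();print(s['eef_pos'],Rn.from_quat(s['ee_rot'],scalar_first=True).as_matrix().round(3),s['joints'])
E
```

```text
time_s: 9.6
eef_pos: [536.1, 120.0, 294.6]
ee_rot: [0.268, -0.269, 0.655, -0.654]
force: [-1.0, -0.3, 0.4]
grip_width: 0.704
time_s: 10.35
eef_pos: [536.2, 120.0, 295.0]
ee_rot: [-0.51, 0.511, -0.489, 0.489]
force: [0.9, 0.3, -0.2]
grip_width: 0.703
[536.16314914 120.03922793 294.97663616] [[ 0.044 -0.002  0.999]
 [-0.999 -0.     0.044]
 [-0.    -1.    -0.002]] [ 6.96779853e-03  3.32964325e-01  1.30557619e+00  1.83481574e-06
  1.50467529e+00 -3.68061988e-02]
```

```bash
python3 -m handwheel '[{"grip":60,"tx":0,"ty":0,"tz":25,"wx":0,"wy":0,"wz":0},{"grip":60,"tx":0,"ty":0,"tz":30,"wx":0,"wy":0,"wz":0},{"grip":60,"tx":0,"ty":0,"tz":30,"wx":0,"wy":0,"wz":0},{"grip":60,"tx":0,"ty":0,"tz":20,"wx":0,"wy":0,"wz":0},{"grip":50,"tx":0,"ty":0,"tz":0,"wx":0,"wy":0,"wz":0},{"grip":50,"tx":0,"ty":15,"tz":0,"wx":0,"wy":0,"wz":0},{"grip":50,"tx":0,"ty":20,"tz":0,"wx":0,"wy":0,"wz":0},{"grip":50,"tx":0,"ty":20,"tz":0,"wx":0,"wy":0,"wz":0},{"grip":50,"tx":0,"ty":14,"tz":0,"wx":0,"wy":0,"wz":0},{"grip":50,"tx":0,"ty":0,"tz":0,"wx":0,"wy":0,"wz":0}]' 30
python3 - <<'E'
from h import *
c=cap('scene','s5'); d=cap('top','t5')
z=lambda c:cv2.resize(c[:,:,::-1],None,fx=3.3,fy=3.3,interpolation=cv2.INTER_CUBIC)
cv2.imwrite('pics/s5z.png',z(c['pixels'][130:310,150:370]))
E
```

```text
time_s: 11.18
eef_pos: [639.5, 125.1, 223.4]
ee_rot: [-0.51, 0.513, -0.49, 0.487]
force: [-0.3, -0.1, -0.7]
grip_width: 0.584
```

View pics/s5z.png

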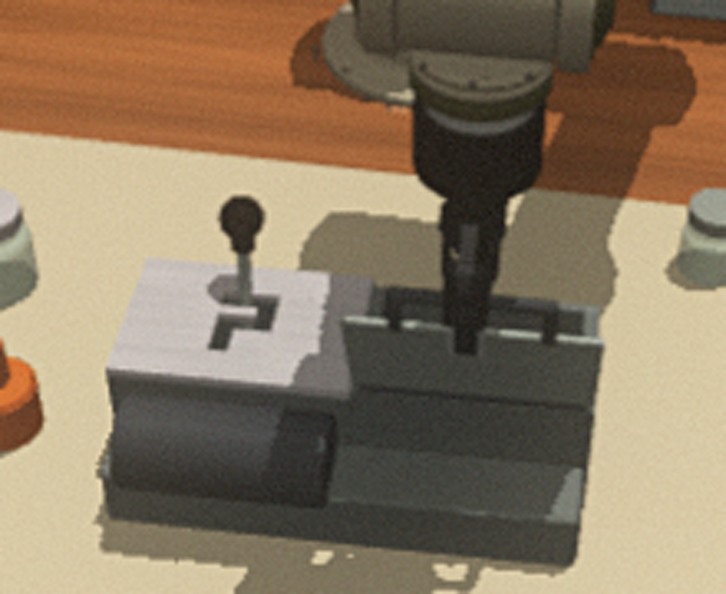

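The rear finger hangs behind the bar at zoom (465,340), so the bar is straddled. I'll close on it.

```bash
python3 -m handwheel '[{"grip":0,"tx":0,"ty":0,"tz":0,"wx":0,"wy":0,"wz":0},{"grip":0,"tx":0,"ty":0,"tz":0,"wx":0,"wy":0,"wz":0},{"grip":0,"tx":0,"ty":0,"tz":0,"wx":0,"wy":0,"wz":0},{"grip":0,"tx":0,"ty":0,"tz":0,"wx":0,"wy":0,"wz":0},{"grip":0,"tx":0,"ty":0,"tz":0,"wx":0,"wy":0,"wz":0},{"grip":0,"tx":0,"ty":0,"tz":0,"wx":0,"wy":0,"wz":0},{"grip":0,"tx":0,"ty":0,"tz":0,"wx":0,"wy":0,"wz":0}]' 30
python3 - <<'E'
import numpy as np
# arc rows: tool z = +polisher x (fwd), tool y = down. da per row
a=1.92; N=24
A=np.linspace(1.92,-0.0,N+1)
for i in range(N):
    x=lambda a:-144*np.cos(a); z=lambda a:144*np.sin(a)
    print(i, A[i+1].round(2), 'tz %.1f ty %.1f'%(x(A[i+1])-x(A[i]), -(z(A[i+1])-z(A[i]))))
E
```

```text
time_s: 11.87
eef_pos: [641.5, 125.1, 227.5]
ee_rot: [0.512, -0.511, 0.488, -0.488]
force: [0.5, -0.1, 5.0]
grip_width: 0.106
0 1.84 tz -11.0 ty -3.5
1 1.76 tz -11.2 ty -2.6
2 1.68 tz -11.4 ty -1.7
3 1.6 tz -11.5 ty -0.8
4 1.52 tz -11.5 ty 0.1
5 1.44 tz -11.5 ty 1.0
6 1.36 tz -11.3 ty 2.0
7 1.28 tz -11.2 ty 2.9
8 1.2 tz -10.9 ty 3.7
9 1.12 tz -10.6 ty 4.6
10 1.04 tz -10.2 ty 5.4
11 0.96 tz -9.7 ty 6.2
12 0.88 tz -9.2 ty 7.0
13 0.8 tz -8.6 ty 7.7
14 0.72 tz -7.9 ty 8.3
15 0.64 tz -7.2 ty 9.0
16 0.56 tz -6.5 ty 9.5
17 0.48 tz -5.7 ty 10.0
18 0.4 tz -4.9 ty 10.4
19 0.32 tz -4.1 ty 10.8
20 0.24 tz -3.2 ty 11.1
21 0.16 tz -2.3 ty 11.3
22 0.08 tz -1.4 ty 11.4
23 -0.0 tz -0.5 ty 11.5
```

```bash
python3 -m handwheel '[{"grip":0,"tx":0,"ty":-1.8,"tz":-5.5,"wx":0,"wy":0,"wz":0},{"grip":0,"tx":0,"ty":-1.7,"tz":-5.5,"wx":0,"wy":0,"wz":0},{"grip":0,"tx":0,"ty":-1.3,"tz":-5.6,"wx":0,"wy":0,"wz":0},{"grip":0,"tx":0,"ty":-1.3,"tz":-5.6,"wx":0,"wy":0,"wz":0},{"grip":0,"tx":0,"ty":-0.9,"tz":-5.7,"wx":0,"wy":0,"wz":0},{"grip":0,"tx":0,"ty":-0.8,"tz":-5.7,"wx":0,"wy":0,"wz":0},{"grip":0,"tx":0,"ty":-0.8,"tz":-11.5,"wx":0,"wy":0,"wz":0}]' 30
python3 -m handwheel '[{"grip":0,"tx":0,"ty":0.1,"tz":-11.5,"wx":0,"wy":0,"wz":0},{"grip":0,"tx":0,"ty":1.0,"tz":-11.5,"wx":0,"wy":0,"wz":0},{"grip":0,"tx":0,"ty":2.0,"tz":-11.3,"wx":0,"wy":0,"wz":0}]' 30
python3 - <<'E'
from h import *
c=cap('scene','s6')
z=lambda c:cv2.resize(c[:,:,::-1],None,fx=3.3,fy=3.3,interpolation=cv2.INTER_CUBIC)
cv2.imwrite('pics/s6z.png',z(c['pixels'][130:310,150:370]))
E
```

```text
time_s: 12.45
eef_pos: [596.1, 123.0, 235.5]
ee_rot: [0.512, -0.511, 0.488, -0.488]
force: [1.7, 1.7, -6.9]
grip_width: 0.104
time_s: 12.7
eef_pos: [560.7, 121.4, 232.0]
ee_rot: [-0.512, 0.512, -0.488, 0.488]
force: [2.9, 0.8, -7.5]
grip_width: 0.102
```

View pics/s6z.png

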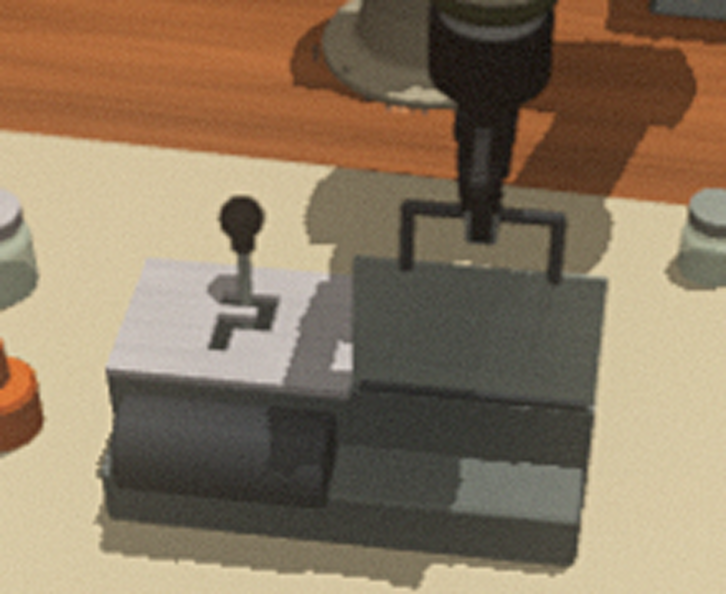

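The flap is following, with the bar held at zoom (480,220). I'll continue along the arc and ease off the slight upward pull.

```bash
python3 -m handwheel '[{"grip":0,"tx":0,"ty":3.9,"tz":-11.2,"wx":0,"wy":0,"wz":0},{"grip":0,"tx":0,"ty":4.7,"tz":-10.9,"wx":0,"wy":0,"wz":0},{"grip":0,"tx":0,"ty":4.6,"tz":-10.6,"wx":0,"wy":0,"wz":0},{"grip":0,"tx":0,"ty":5.4,"tz":-10.2,"wx":0,"wy":0,"wz":0},{"grip":0,"tx":0,"ty":6.2,"tz":-9.7,"wx":0,"wy":0,"wz":0}]' 30
python3 -m handwheel '[{"grip":0,"tx":0,"ty":7,"tz":-9.2,"wx":0,"wy":0,"wz":0},{"grip":0,"tx":0,"ty":7.7,"tz":-8.6,"wx":0,"wy":0,"wz":0},{"grip":0,"tx":0,"ty":8.3,"tz":-7.9,"wx":0,"wy":0,"wz":0},{"grip":0,"tx":0,"ty":9,"tz":-7.2,"wx":0,"wy":0,"wz":0}]' 30
python3 - <<'E'
from h import *
c=cap('scene','s7')
z=lambda c:cv2.resize(c[:,:,::-1],None,fx=3.3,fy=3.3,interpolation=cv2.INTER_CUBIC)
cv2.imwrite('pics/s7z.png',z(c['pixels'][130:310,150:370]))
E
```

```text
time_s: 13.17
eef_pos: [508.4, 119.0, 207.4]
ee_rot: [-0.512, 0.512, -0.488, 0.488]
force: [2.9, 1.8, -3.6]
grip_width: 0.101
time_s: 13.5
eef_pos: [475.1, 117.4, 174.8]
ee_rot: [-0.511, 0.512, -0.489, 0.487]
force: [-1.8, 2.0, 0.5]
grip_width: 0.104
```

View pics/s7z.png

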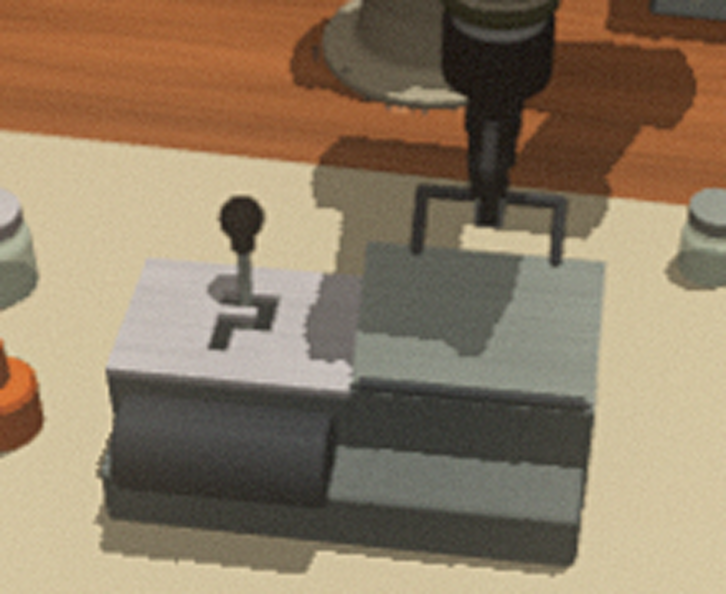

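The flap is about 0.64 rad open and still held. I'll finish the arc, slower at the end.

```bash
python3 -m handwheel '[{"grip":0,"tx":0,"ty":9.5,"tz":-6.5,"wx":0,"wy":0,"wz":0},{"grip":0,"tx":0,"ty":10,"tz":-5.7,"wx":0,"wy":0,"wz":0},{"grip":0,"tx":0,"ty":10.4,"tz":-4.9,"wx":0,"wy":0,"wz":0},{"grip":0,"tx":0,"ty":10.8,"tz":-4.1,"wx":0,"wy":0,"wz":0},{"grip":0,"tx":0,"ty":11.1,"tz":-3.2,"wx":0,"wy":0,"wz":0}]' 30
python3 -m handwheel '[{"grip":0,"tx":0,"ty":5.7,"tz":-1.2,"wx":0,"wy":0,"wz":0},{"grip":0,"tx":0,"ty":5.7,"tz":-1.1,"wx":0,"wy":0,"wz":0},{"grip":0,"tx":0,"ty":5.7,"tz":-0.8,"wx":0,"wy":0,"wz":0},{"grip":0,"tx":0,"ty":5.7,"tz":-0.6,"wx":0,"wy":0,"wz":0},{"grip":0,"tx":0,"ty":0,"tz":0,"wx":0,"wy":0,"wz":0}]' 30
```

```text
time_s: 13.97
eef_pos: [451.1, 116.3, 122.9]
ee_rot: [-0.511, 0.512, -0.489, 0.487]
force: [-0.1, 1.7, -0.2]
grip_width: 0.104
time_s: 14.38
eef_pos: [447.3, 116.1, 99.8]
ee_rot: [-0.511, 0.513, -0.489, 0.487]
force: [-6.0, 2.5, -0.3]
grip_width: 0.104
```

```bash
python3 -m handwheel '[{"grip":0,"tx":0,"ty":3,"tz":0,"wx":0,"wy":0,"wz":0},{"grip":0,"tx":0,"ty":3,"tz":0,"wx":0,"wy":0,"wz":0},{"grip":0,"tx":0,"ty":3,"tz":0,"wx":0,"wy":0,"wz":0},{"grip":0,"tx":0,"ty":0,"tz":0,"wx":0,"wy":0,"wz":0}]' 30
python3 -m handwheel '[{"grip":0,"tx":0,"ty":2,"tz":0,"wx":0,"wy":0,"wz":0},{"grip":0,"tx":0,"ty":0,"tz":0,"wx":0,"wy":0,"wz":0}]' 30
python3 - <<'E'
from h import *
c=cap('scene','s8')
z=lambda c:cv2.resize(c[:,:,::-1],None,fx=3.3,fy=3.3,interpolation=cv2.INTER_CUBIC)
cv2.imwrite('pics/s8z.png',z(c['pixels'][130:310,150:370]))
E
```

```text
time_s: 14.72
eef_pos: [446.8, 116.0, 91.1]
ee_rot: [-0.51, 0.513, -0.489, 0.487]
force: [-8.6, 1.9, -0.8]
grip_width: 0.101
time_s: 14.88
eef_pos: [446.8, 116.1, 89.3]
ee_rot: [-0.51, 0.513, -0.489, 0.487]
force: [-9.2, 1.3, -0.2]
grip_width: 0.104
```

View pics/s8z.png

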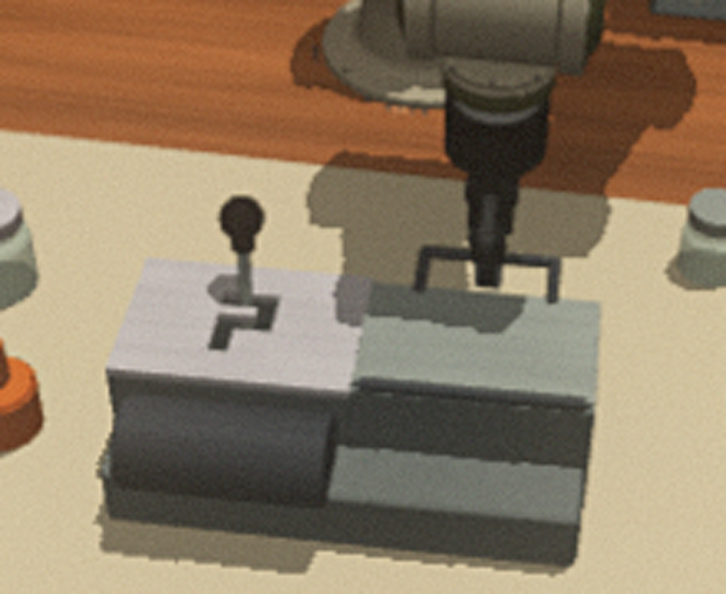

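The flap looks nearly level, but no stop is felt yet. I'll keep easing it down until the force rises.

```bash
python3 -m handwheel '[{"grip":0,"tx":0,"ty":1.5,"tz":0.3,"wx":0,"wy":0,"wz":0},{"grip":0,"tx":0,"ty":1.5,"tz":0.3,"wx":0,"wy":0,"wz":0},{"grip":0,"tx":0,"ty":0,"tz":0,"wx":0,"wy":0,"wz":0}]' 30
python3 -m handwheel '[{"grip":0,"tx":0,"ty":1.5,"tz":0.3,"wx":0,"wy":0,"wz":0},{"grip":0,"tx":0,"ty":1.5,"tz":0.3,"wx":0,"wy":0,"wz":0},{"grip":0,"tx":0,"ty":0,"tz":0,"wx":0,"wy":0,"wz":0}]' 30
```

```text
time_s: 15.18
eef_pos: [446.7, 116.0, 86.0]
ee_rot: [-0.51, 0.514, -0.49, 0.486]
force: [-11.1, 1.8, -1.8]
grip_width: 0.104
time_s: 15.43
eef_pos: [446.7, 116.1, 82.9]
ee_rot: [-0.51, 0.514, -0.49, 0.486]
force: [-14.8, -0.2, 1.5]
grip_width: 0.104
```

```bash
python3 -m handwheel '[{"grip":0,"tx":0,"ty":0,"tz":-1.5,"wx":0,"wy":0,"wz":0},{"grip":0,"tx":0,"ty":0,"tz":-1,"wx":0,"wy":0,"wz":0},{"grip":0,"tx":0,"ty":0,"tz":0,"wx":0,"wy":0,"wz":0}]' 30
python3 - <<'E'
from h import *
c=cap('scene','s9');print(sense()['force'],sense()['eef_pos'])
z=lambda c:cv2.resize(c[:,:,::-1],None,fx=6,fy=6,interpolation=cv2.INTER_CUBIC)
cv2.imwrite('pics/s9z.png',z(c['pixels'][195:275,245:345]))
th=.047;pv=np.array([545,-54.5,25.])
R=np.array([[np.cos(th),-np.sin(th),0],[np.sin(th),np.cos(th),0],[0,0,1]])
H=pv+R@[55,175,84]
for ang in (0,.1,.2):
  P=[H+R@[-r*np.cos(ang),y,r*np.sin(ang)] for r,y in((103,-86),(103,86),(144,-50),(144,50),(0,-86),(0,86))]
  print(ang,((proj(c,P)-[245,195])*6+3).round(0).tolist())
print(H)
E
```

```text
time_s: 15.68
eef_pos: [446.7, 116.0, 84.1]
ee_rot: [-0.511, 0.512, -0.488, 0.488]
force: [-5.0, 3.4, 1.4]
grip_width: 0.103
[-5.4284152   2.83148914  1.75961841] [446.73118658 116.02682214  84.0564675 ]
0 [[106.0, 131.0], [521.0, 166.0], [203.0, 73.0], [439.0, 93.0], [69.0, 308.0], [512.0, 347.0]]
0.1 [[106.0, 113.0], [523.0, 148.0], [204.0, 49.0], [441.0, 68.0], [69.0, 308.0], [512.0, 347.0]]
0.2 [[105.0, 97.0], [525.0, 132.0], [203.0, 26.0], [443.0, 46.0], [69.0, 308.0], [512.0, 347.0]]
[591.71729152 122.89079647 109.        ]
```

View pics/s9z.png

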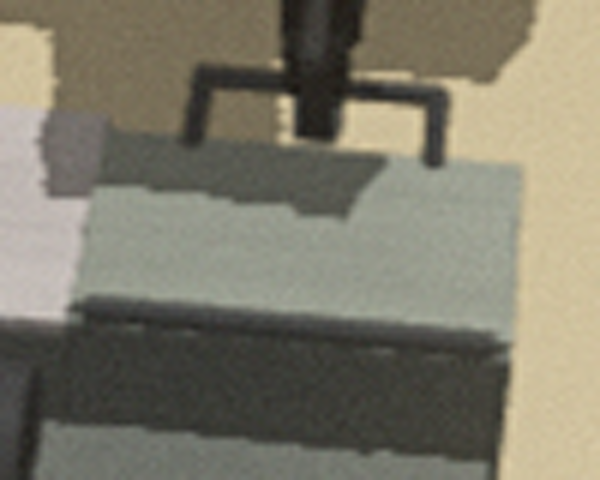

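The flap's front edge, at zoom (105,132)–(521,166), and the bar at (203,75)–(443,95) match the 0 rad prediction. The pads have slid about 8 mm past the bar, so it is on its stop. I'll open a little and look.

```bash
python3 -m handwheel '[{"grip":26,"tx":0,"ty":0,"tz":0,"wx":0,"wy":0,"wz":0},{"grip":26,"tx":0,"ty":0,"tz":0,"wx":0,"wy":0,"wz":0},{"grip":26,"tx":0,"ty":0,"tz":0,"wx":0,"wy":0,"wz":0},{"grip":26,"tx":0,"ty":-10,"tz":0,"wx":0,"wy":0,"wz":0},{"grip":26,"tx":0,"ty":-20,"tz":0,"wx":0,"wy":0,"wz":0},{"grip":26,"tx":0,"ty":-20,"tz":0,"wx":0,"wy":0,"wz":0},{"grip":26,"tx":0,"ty":-20,"tz":0,"wx":0,"wy":0,"wz":0},{"grip":26,"tx":0,"ty":-20,"tz":0,"wx":0,"wy":0,"wz":0}]' 30
python3 - <<'E'
from h import *
c=cap('scene','s10');print(sense()['force'],sense()['eef_pos'])
z=lambda c:cv2.resize(c[:,:,::-1],None,fx=6,fy=6,interpolation=cv2.INTER_CUBIC)
cv2.imwrite('pics/s10z.png',z(c['pixels'][195:275,245:345]))
E
```

```text
time_s: 16.4
eef_pos: [447.4, 115.7, 175.1]
ee_rot: [0.512, -0.512, 0.488, -0.488]
force: [-0.3, -0.1, -0.3]
grip_width: 0.305
[2.14655839 0.11519368 4.25706959] [449.03707372 115.74183119 178.75547302]
```

View pics/s10z.png

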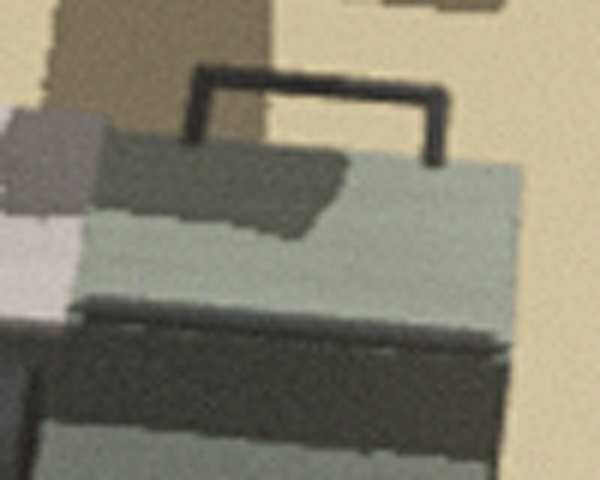

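The flap is unchanged after release, so it is shut. Now the lever: up and over to the ball.

```bash
python3 -m handwheel '[{"grip":26,"tx":0,"ty":-30,"tz":0,"wx":0,"wy":0,"wz":0},{"grip":70,"tx":0,"ty":-35,"tz":0,"wx":0,"wy":0,"wz":0},{"grip":70,"tx":20,"ty":0,"tz":10,"wx":0,"wy":0,"wz":0},{"grip":70,"tx":36,"ty":0,"tz":10,"wx":0,"wy":0,"wz":0},{"grip":70,"tx":36,"ty":0,"tz":10,"wx":0,"wy":0,"wz":0},{"grip":70,"tx":36,"ty":0,"tz":10,"wx":0,"wy":0,"wz":0},{"grip":70,"tx":34,"ty":0,"tz":3,"wx":0,"wy":0,"wz":0},{"grip":70,"tx":20,"ty":0,"tz":0,"wx":0,"wy":0,"wz":0},{"grip":70,"tx":0,"ty":0,"tz":0,"wx":0,"wy":0,"wz":0},{"grip":70,"tx":0,"ty":0,"tz":0,"wx":0,"wy":0,"wz":0}]' 30
python3 - <<'E'
from h import *
c=cap('scene','s11');print(sense()['eef_pos'])
z=lambda c:cv2.resize(c[:,:,::-1],None,fx=5,fy=5,interpolation=cv2.INTER_CUBIC)
cv2.imwrite('pics/s11z.png',z(c['pixels'][150:265,170:300]))
E
```

```text
time_s: 17.28
eef_pos: [498.8, -64.7, 238.8]
ee_rot: [0.511, -0.511, 0.489, -0.489]
force: [0.3, 0.7, 0.0]
grip_width: 0.821
[498.71370666 -63.72835913 238.87284745]
```

View pics/s11z.png

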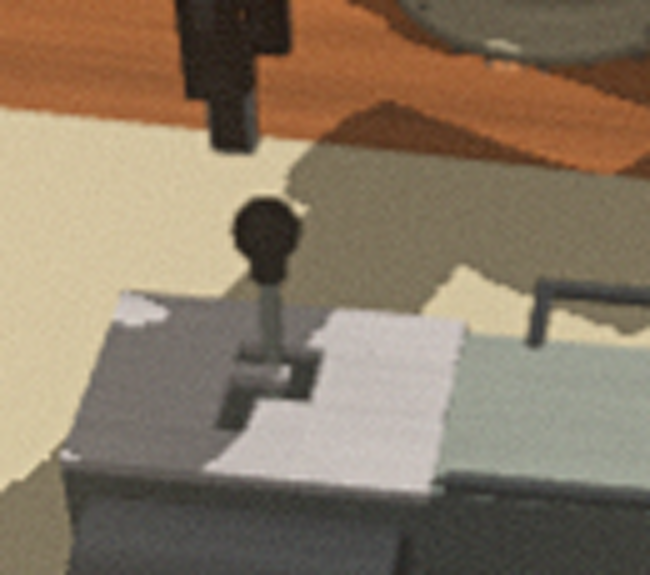

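The gripper is above the ball (zoom (265,230)) with its jaws front and back. I'll descend and grip.

```bash
python3 -m handwheel '[{"grip":70,"tx":0,"ty":20,"tz":0,"wx":0,"wy":0,"wz":0},{"grip":70,"tx":0,"ty":20,"tz":0,"wx":0,"wy":0,"wz":0},{"grip":70,"tx":0,"ty":20,"tz":0,"wx":0,"wy":0,"wz":0},{"grip":70,"tx":0,"ty":20,"tz":0,"wx":0,"wy":0,"wz":0},{"grip":70,"tx":0,"ty":10,"tz":0,"wx":0,"wy":0,"wz":0},{"grip":20,"tx":0,"ty":0,"tz":0,"wx":0,"wy":0,"wz":0},{"grip":20,"tx":0,"ty":0,"tz":0,"wx":0,"wy":0,"wz":0},{"grip":20,"tx":0,"ty":0,"tz":0,"wx":0,"wy":0,"wz":0},{"grip":20,"tx":0,"ty":0,"tz":0,"wx":0,"wy":0,"wz":0},{"grip":20,"tx":0,"ty":0,"tz":0,"wx":0,"wy":0,"wz":0}]' 30
python3 -m handwheel '[{"grip":20,"tx":0,"ty":0,"tz":0,"wx":0,"wy":0,"wz":0},{"grip":20,"tx":0,"ty":0,"tz":0,"wx":0,"wy":0,"wz":0}]' 30
python3 - <<'E'
from h import *
c=cap('scene','s12')
z=lambda c:cv2.resize(c[:,:,::-1],None,fx=5,fy=5,interpolation=cv2.INTER_CUBIC)
cv2.imwrite('pics/s12z.png',z(c['pixels'][150:265,170:300]))
E
```

```text
time_s: 18.17
eef_pos: [499.3, -64.1, 150.2]
ee_rot: [0.512, -0.511, 0.487, -0.489]
force: [-2.0, -0.0, 7.2]
grip_width: 0.377
time_s: 18.33
eef_pos: [499.3, -64.1, 150.2]
ee_rot: [0.512, -0.511, 0.487, -0.489]
force: [-2.3, 0.2, 7.0]
grip_width: 0.375
```

View pics/s12z.png

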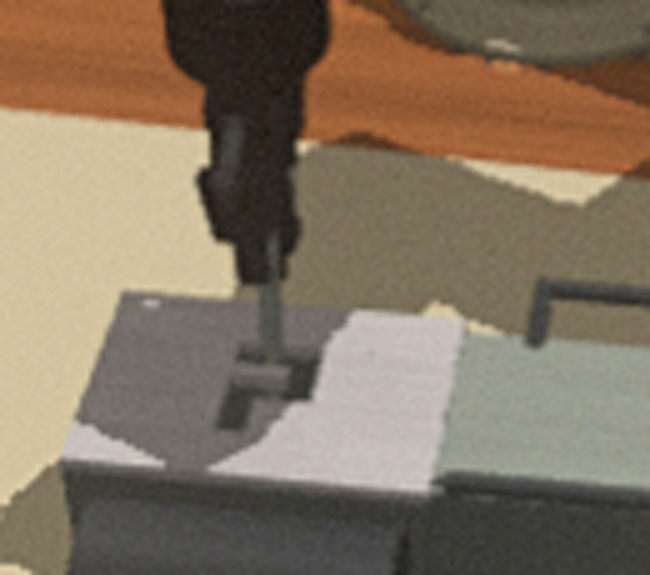

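```bash
python3 -m handwheel '[{"grip":20,"tx":-4,"ty":0,"tz":0,"wx":0,"wy":0,"wz":0},{"grip":20,"tx":-4,"ty":0,"tz":0,"wx":0,"wy":0,"wz":0},{"grip":20,"tx":-4,"ty":0.2,"tz":0,"wx":0,"wy":0,"wz":0},{"grip":20,"tx":-4,"ty":0.3,"tz":0,"wx":0,"wy":0,"wz":0},{"grip":20,"tx":-4,"ty":0.5,"tz":0,"wx":0,"wy":0,"wz":0}]' 30
python3 -m handwheel '[{"grip":20,"tx":-4,"ty":0.5,"tz":0,"wx":0,"wy":0,"wz":0},{"grip":20,"tx":-4,"ty":0.5,"tz":0,"wx":0,"wy":0,"wz":0},{"grip":20,"tx":-3,"ty":0.5,"tz":0,"wx":0,"wy":0,"wz":0},{"grip":20,"tx":0,"ty":0,"tz":0,"wx":0,"wy":0,"wz":0}]' 30
python3 - <<'E'
from h import *
c=cap('scene','s13')
z=lambda c:cv2.resize(c[:,:,::-1],None,fx=5,fy=5,interpolation=cv2.INTER_CUBIC)
cv2.imwrite('pics/s13z.png',z(c['pixels'][150:265,170:300]))
E
```

```text
time_s: 18.8
eef_pos: [498.4, -44.3, 149.5]
ee_rot: [0.512, -0.511, 0.487, -0.489]
force: [-2.2, -0.6, 9.7]
grip_width: 0.376
time_s: 19.13
eef_pos: [497.9, -32.9, 147.6]
ee_rot: [0.512, -0.511, 0.487, -0.489]
force: [-0.7, -0.0, 5.0]
grip_width: 0.376
```

View pics/s13z.png

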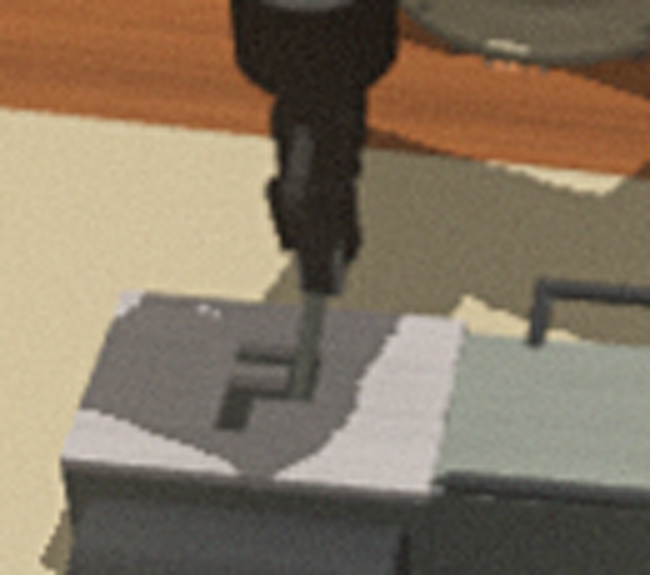

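The stem is at the near-left bend (zoom (305,380)) and the side tilt is about 0.16. Next, back to C.

```bash
python3 -m handwheel '[{"grip":20,"tx":0,"ty":-1.3,"tz":4,"wx":0,"wy":0,"wz":0},{"grip":20,"tx":-0.5,"ty":-1.2,"tz":4,"wx":0,"wy":0,"wz":0},{"grip":20,"tx":-0.5,"ty":-1,"tz":4.5,"wx":0,"wy":0,"wz":0},{"grip":20,"tx":0,"ty":-0.8,"tz":4.5,"wx":0,"wy":0,"wz":0},{"grip":20,"tx":0,"ty":-0.7,"tz":4.5,"wx":0,"wy":0,"wz":0}]' 30
python3 -m handwheel '[{"grip":20,"tx":0,"ty":-0.6,"tz":5,"wx":0,"wy":0,"wz":0},{"grip":20,"tx":-0.5,"ty":-0.5,"tz":5,"wx":0,"wy":0,"wz":0},{"grip":20,"tx":-0.5,"ty":-0.3,"tz":5,"wx":0,"wy":0,"wz":0},{"grip":20,"tx":0,"ty":-0.2,"tz":5,"wx":0,"wy":0,"wz":0},{"grip":20,"tx":0,"ty":0,"tz":4,"wx":0,"wy":0,"wz":0},{"grip":20,"tx":0,"ty":0,"tz":0,"wx":0,"wy":0,"wz":0}]' 30
python3 - <<'E'
from h import *
c=cap('scene','s14')
z=lambda c:cv2.resize(c[:,:,::-1],None,fx=5,fy=5,interpolation=cv2.INTER_CUBIC)
cv2.imwrite('pics/s14z.png',z(c['pixels'][150:265,170:300]))
E
```

```text
time_s: 19.6
eef_pos: [518.8, -30.9, 151.9]
ee_rot: [-0.512, 0.512, -0.488, 0.488]
force: [-3.4, 0.2, 4.9]
grip_width: 0.376
time_s: 20.1
eef_pos: [543.0, -28.7, 152.8]
ee_rot: [-0.512, 0.512, -0.488, 0.488]
force: [-3.5, -0.3, 3.1]
grip_width: 0.375
```

View pics/s14z.png

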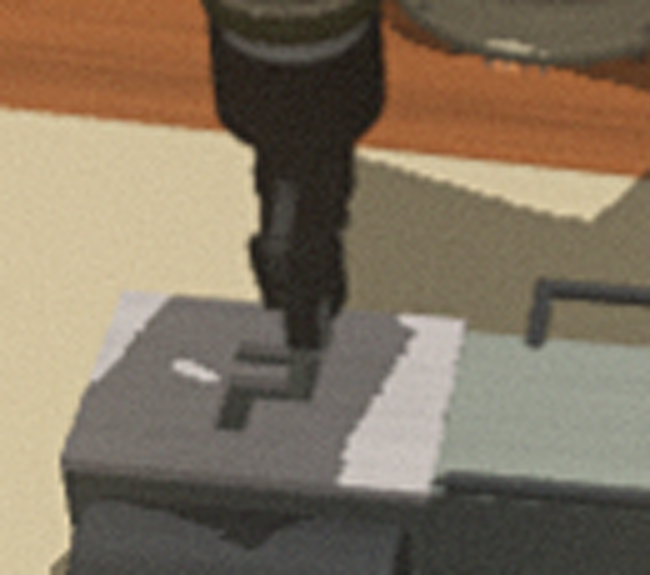

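At C, relative to the pivot: x about -1, y about 26 mm. Now right to D.

```bash
python3 -m handwheel '[{"grip":20,"tx":4,"ty":-0.7,"tz":0.5,"wx":0,"wy":0,"wz":0},{"grip":20,"tx":5,"ty":-0.7,"tz":0.3,"wx":0,"wy":0,"wz":0},{"grip":20,"tx":5,"ty":-0.5,"tz":0,"wx":0,"wy":0,"wz":0},{"grip":20,"tx":5,"ty":-0.3,"tz":0,"wx":0,"wy":0,"wz":0},{"grip":20,"tx":5,"ty":-0.2,"tz":0,"wx":0,"wy":0,"wz":0}]' 30
python3 -m handwheel '[{"grip":20,"tx":5,"ty":0,"tz":0,"wx":0,"wy":0,"wz":0},{"grip":20,"tx":5,"ty":0.2,"tz":0,"wx":0,"wy":0,"wz":0},{"grip":20,"tx":5,"ty":0.4,"tz":0,"wx":0,"wy":0,"wz":0},{"grip":20,"tx":5,"ty":0.5,"tz":0,"wx":0,"wy":0,"wz":0},{"grip":20,"tx":5,"ty":0.6,"tz":0,"wx":0,"wy":0,"wz":0},{"grip":20,"tx":4,"ty":0.7,"tz":0,"wx":0,"wy":0,"wz":0},{"grip":20,"tx":0,"ty":0,"tz":0,"wx":0,"wy":0,"wz":0}]' 30
python3 - <<'E'
from h import *
c=cap('scene','s15')
z=lambda c:cv2.resize(c[:,:,::-1],None,fx=5,fy=5,interpolation=cv2.INTER_CUBIC)
cv2.imwrite('pics/s15z.png',z(c['pixels'][150:265,170:300]))
E
```

```text
time_s: 20.57
eef_pos: [544.7, -53.3, 155.1]
ee_rot: [0.512, -0.511, 0.488, -0.488]
force: [-2.3, 1.3, -5.3]
grip_width: 0.377
time_s: 21.15
eef_pos: [546.2, -82.6, 153.2]
ee_rot: [0.512, -0.511, 0.488, -0.489]
force: [-0.1, 0.7, -0.5]
grip_width: 0.38
```

View pics/s15z.png

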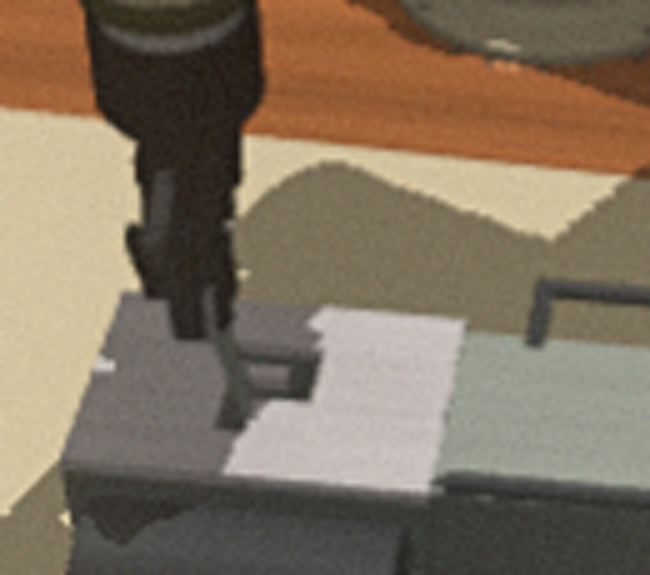

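At D (side about -0.19), with the stem at the corner, zoom (240,390). Now rearward to E.

```bash
python3 -m handwheel '[{"grip":20,"tx":0,"ty":0,"tz":4,"wx":0,"wy":0,"wz":0},{"grip":20,"tx":0,"ty":0.2,"tz":5,"wx":0,"wy":0,"wz":0},{"grip":20,"tx":0,"ty":0.3,"tz":5,"wx":0,"wy":0,"wz":0},{"grip":20,"tx":-0.5,"ty":0.5,"tz":5,"wx":0,"wy":0,"wz":0},{"grip":20,"tx":-0.5,"ty":0.6,"tz":5,"wx":0,"wy":0,"wz":0}]' 30
python3 -m handwheel '[{"grip":20,"tx":-0.5,"ty":0.7,"tz":4.5,"wx":0,"wy":0,"wz":0},{"grip":20,"tx":-0.5,"ty":0.8,"tz":4.5,"wx":0,"wy":0,"wz":0},{"grip":20,"tx":0,"ty":1,"tz":4.5,"wx":0,"wy":0,"wz":0},{"grip":20,"tx":0,"ty":1.2,"tz":4,"wx":0,"wy":0,"wz":0},{"grip":20,"tx":0,"ty":1.3,"tz":4,"wx":0,"wy":0,"wz":0},{"grip":20,"tx":0,"ty":0,"tz":0,"wx":0,"wy":0,"wz":0}]' 30
python3 - <<'E'
from h import *
c=cap('scene','s16')
z=lambda c:cv2.resize(c[:,:,::-1],None,fx=5,fy=5,interpolation=cv2.INTER_CUBIC)
cv2.imwrite('pics/s16z.png',z(c['pixels'][150:265,170:300]))
E
```

```text
time_s: 21.62
eef_pos: [570.1, -79.4, 151.1]
ee_rot: [-0.511, 0.512, -0.488, 0.488]
force: [-5.1, -0.5, 2.9]
grip_width: 0.377
time_s: 22.12
eef_pos: [592.0, -77.5, 146.0]
ee_rot: [0.512, -0.512, 0.488, -0.488]
force: [-1.9, -0.8, -0.2]
grip_width: 0.378
```

View pics/s16z.png

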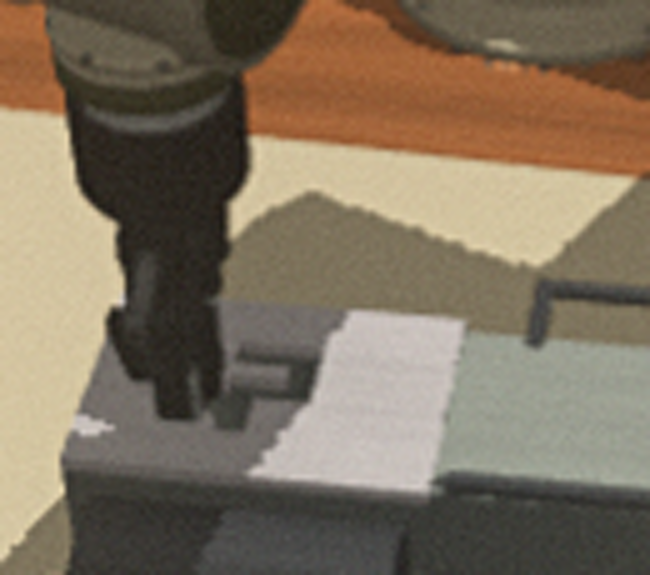

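At E: about (46, -25) relative to the pivot. I'll release, go up and move away.

```bash
python3 -m handwheel '[{"grip":65,"tx":0,"ty":0,"tz":0,"wx":0,"wy":0,"wz":0},{"grip":65,"tx":0,"ty":0,"tz":0,"wx":0,"wy":0,"wz":0},{"grip":65,"tx":0,"ty":0,"tz":0,"wx":0,"wy":0,"wz":0},{"grip":65,"tx":0,"ty":0,"tz":0,"wx":0,"wy":0,"wz":0},{"grip":65,"tx":0,"ty":-15,"tz":0,"wx":0,"wy":0,"wz":0},{"grip":65,"tx":0,"ty":-25,"tz":0,"wx":0,"wy":0,"wz":0},{"grip":65,"tx":0,"ty":-30,"tz":0,"wx":0,"wy":0,"wz":0},{"grip":65,"tx":0,"ty":-35,"tz":0,"wx":0,"wy":0,"wz":0},{"grip":65,"tx":0,"ty":-35,"tz":0,"wx":0,"wy":0,"wz":0}]' 30
python3 -m handwheel '[{"grip":65,"tx":25,"ty":0,"tz":-35,"wx":0,"wy":0,"wz":0},{"grip":65,"tx":25,"ty":0,"tz":-35,"wx":0,"wy":0,"wz":0},{"grip":65,"tx":25,"ty":0,"tz":-35,"wx":0,"wy":0,"wz":0},{"grip":65,"tx":25,"ty":0,"tz":-35,"wx":0,"wy":0,"wz":0},{"grip":65,"tx":25,"ty":0,"tz":-35,"wx":0,"wy":0,"wz":0},{"grip":65,"tx":25,"ty":0,"tz":-35,"wx":0,"wy":0,"wz":0},{"grip":65,"tx":0,"ty":0,"tz":0,"wx":0,"wy":0,"wz":0},{"grip":65,"tx":0,"ty":0,"tz":0,"wx":0,"wy":0,"wz":0}]' 30
python3 - <<'E'
from h import *
c=cap('scene','s17');d=cap('top','t17')
z=lambda c,k:cv2.resize(c[:,:,::-1],None,fx=k,fy=k,interpolation=cv2.INTER_CUBIC)
cv2.imwrite('pics/s17z.png',z(c['pixels'][150:310,80:340],3))
cv2.imwrite('pics/t17z.png',z(d['pixels'][100:260,180:460],2.8))
E
```

```text
time_s: 22.92
eef_pos: [591.0, -77.4, 287.9]
ee_rot: [0.512, -0.512, 0.488, -0.488]
force: [0.8, -0.4, -0.5]
grip_width: 0.761
time_s: 23.58
eef_pos: [394.0, -233.4, 286.8]
ee_rot: [0.511, -0.511, 0.489, -0.489]
force: [0.0, -0.1, -0.4]
grip_width: 0.761
```

View pics/s17z.png

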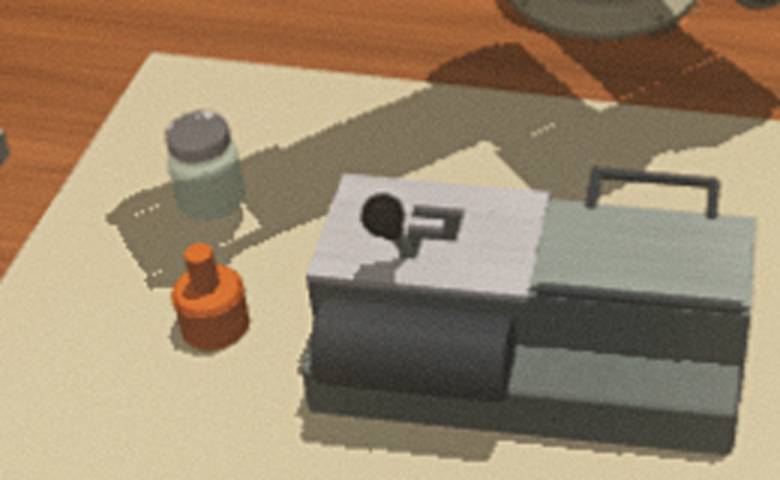

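View pics/t17z.png

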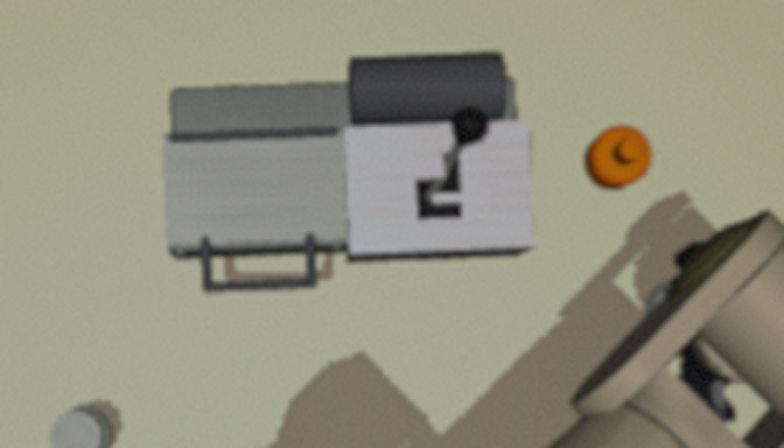

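```bash
python3 - <<'E'
from h import *
c=load('s17');d=load('t17')
X,e=tri(c,(80+383/3-.4,150+217/3-.4),d,(180+469/2.8-.4,100+125/2.8-.4))
th=.047;r=X-np.array([545,-54.5,25]); r=np.array([np.cos(th)*r[0]+np.sin(th)*r[1],-np.sin(th)*r[0]+np.cos(th)*r[1],r[2]])
print(X,e,r,'side',np.arcsin(r[1]/150),'fore',np.arctan2(r[0],r[2]))
print('small',onz(d,(180+79/2.8,100+430/2.8),70),'bead',onz(c,(80+198/3-.4,150+136/3-.4),85))
H=np.array([591.7,122.9,109]);R=np.array([[np.cos(th),-np.sin(th),0],[np.sin(th),np.cos(th),0],[0,0,1]])
for a in(0,.05):print(a,((proj(c,[H+R@[-144*np.cos(a),y,144*np.sin(a)] for y in(-50,50)])-[80,150])*3+1).round(1).tolist())
E
python3 -c "
from rig import ctrl
print(ctrl.finish_job())"
```

```text
[592.10619027 -76.74957069 163.40398453] 0.11440746175843342 [ 46.0088262  -24.43817647 138.40398453] side -0.1636506684788607 fore 0.3209320616772821
small [305.86888005 290.3753346   70.        ] bead [ 437.2666518  -301.34155377   85.        ]
0 [[596.3, 171.1], [713.8, 180.9]]
0.05 [[596.3, 164.9], [714.3, 174.7]]
the job is handed in; nothing more can be done
None
```

The canister is in the bay, the flap is shut, and the lever rests at the far right end of the gate (E). The job is handed in. All moves took about 24 s, and no verdict was reported.

**Canister:** I gripped it by its tall grip and lowered it into the open bay until I felt the floor. At contact the gripper was about 0–2 mm from the bay centre I had worked out. It is now under the closed flap, so I could not see it again after release.

**Flap:** I led the bar down its arc at about 1 rad/s or slower and never let go before it was shut. At first the pads slid about 8 mm down the bar without a clear rise in vertical force. I therefore confirmed shut from the picture: the edges matched the 0 rad prediction to within 0.02 rad, and did not move after release. I saw no slam.

**Lever:** I took it from its start through B, C, D and E with the ball gripped, checking at each bend. A last measurement from both views put it at fore about +0.32 rad and side about -0.16 rad.

**Hands off and bystanders:** The gripper is open and well clear, and the wrist force reads near zero. The bead jar and small jar were re-measured about 7 to 9 mm from their first estimates. I put that down to my hand-picked pixels, since nothing touched them. I did not re-measure the notebook, but the arm never went near it.

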